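Shut the hatch box and slide it back to the warm pipe boxing

ROBOT

A 6-joint arm with a two-finger parallel gripper is mounted at the origin on the work surface. World frame = base frame: x ahead of the robot, y to its left, z up, the work surface at z = 0. Lengths are in m, angles in degrees, forces in N, time in s.
With the tool pointing down it reaches from about 0.35 to 1 m from the base axis. Payload 7.1 kg.
Tool frame: the origin (TCP) lies at the very end of the fingers, on their centre line; the grasp point (between the pads) lies 19 mm behind it; z points along the fingers, y is the line along which they close (so a half turn about z gives the same grasp; the last joint's range is limited). The gripper opens to 85 mm and grips with 20 to 120 N. Pads are 22 mm wide; open, the fingers measure 114 mm over their backs; the gripper's body (76 mm by 85 mm) begins 54 mm behind the grasp point. The pads swing forward as they close: fully open they stand 13 mm farther back than shut.
Start: joints at [73.682, 24.242, 93.386, -0, 62.372, -1.089], TCP at [0.164, 0.603, 0.231] pointing down, gripper open.
Joint ranges: [-172.04, 172.04], [-51.8, 120.97], [4.93, 147.93], [-75.15, 255.16], [6.16, 154.13], [-145.62, 145.62]. Speed limits (degrees/s): [136.94, 136.94, 172.46, 180, 180, 180].

INTERFACE

Orientations are given as [roll, pitch, yaw] about the fixed x, y, z axes, in that order (R = Rz(yaw) Ry(pitch) Rx(roll)).
In Python, from rig import observe, read_camera, hand_in, silhouettes gives the robot as it stands. The module is installed in compiled form; this text tells all that it offers.
- The arm moves only by the tool servo_tool, never from a script. Its argument "steps" is a list that holds one entry, the list of rows, each a list of 7 numbers: the shift along the tool's x, y, z each as a share of 0.25 m, from -1 to 1, then the turn, a rotation vector about the tool's x, y, z each as a share of 0.5 rad, from -1 to 1, then the closure, from 0 (fully open) to 1 (shut). In form: [[[x, y, z, ax, ay, az, fingers], ...]]. A call has exactly 10 rows; each row is the pose to reach, as a shift and turn from the pose commanded when the call began, along the tool's axes at that moment; what a row does not reach only later rows make up. A row lasts 1/8 s, in which the tool goes at most 62.5 mm and 10.7 degrees, less where a joint would pass 70% of its speed; a pose out of reach is approached as far as the arm can. A call with a number of a shift or a turn outside -1 to 1 is refused whole. A call with a gripper value outside its range is refused whole. The fingers move at their own pace and stop on an object; "squeeze" is the grip in N (left out, the last holds). Time passes only in rows, so rows that repeat a pose let the fingers close, or fill a call up. It gives the time, the measured TCP pose, the force, the opening and the grip force at its end, in the units of the state.
- observe(): the state, without advancing time (a new reading comes with each control period).
- read_camera(name): name is "side" or "top" or "wrist"; returns a dict with "img" (384x512x3 uint8, blue, green, red), "z_map" (384x512 float32, m along the optical axis (not along the pixel's ray), 0 where there is no reading), "K" (3x3 intrinsics, pixels), "R" (3x3) and "t" (3): a world point X has camera coordinates R X + t. Camera axes: x right, y down, z forward; pixel columns grow to the right and rows downward; lengths in m; the calibration is good to about 2 mm. The wrist camera is an equidistant fisheye: a pixel r from the principal point sees the ray r / f radians off the axis. A picture is of the moment at which its call begins.
- hand_in(): hands the job in; it is judged then, once.
Trained networks look in a picture, given as the dict that the camera call returned (one of the last four; its "shot" number tells which), for a name from the list of things; names that differ only in an ending like _2 or _b are one class to them, and where a whole thing is asked for, a point or a joint stands for the part that bears it (a point fixed in the world has none). Each returns a list of dicts, best first, with "p" (0 to 1); they miss things now and then, are a little off and sometimes report something else, mostly with a low value. They report only what shows in the picture. A call takes as long as a camera call.
- silhouettes(picture, thing): "mask" (384x512 bool, what is visible of it) and "pixel" ([column, row] in pixels, amid what is visible of it).
The state is a dict: "t": time; "joint_positions": joint angles; "dq": joint speeds; "tau": joint torques, N m; "tcp_pos": TCP position; "orientation": TCP orientation; "ft_force": force on the tool from outside, world axes, zero at the start; "ft_torque": the same for the moment, N m; "finger_gap": finger opening in m; "gripper_force": force on a finger pad.
Only numpy, scipy, OpenCV 4.12 (cv2) and the standard library are available. Lean on these libraries where they do the work, as an engineer would, in place of code of your own. Each camera call takes 0.05 s, during which the arm holds its last target. There are 200 camera calls.

TASK

The eggs have been checked, so put the orange hatch box back in the warm: press its hinged lid fully shut, and push the box gently along the tiles until its hinge side sits flush against the front of the white tiled pipe boxing, with the whole of that side backed by the boxing. The eggs must not be jolted, tilted or picked up, so only push it with the fingers: do not lift the box, and leave the bowl, jar, skull and spatula where they are.

Things in the scene. Friction and masses are not known exactly. Their poses are not given: they have to be found in the camera images.
- hatch: Orange plastic hatch box, loose: 120 mm (its x) by 170 mm (its y), walls 55 mm high, 62 mm in all with the lid shut; egg rack inside; 0.5 to 0.85 kg, slides when pushed with 3 to 10 N. Origin: centre of its underside, z up. Its +x long side carries the hinge and must end against the boxing; its -x side, with the lid's opening edge, faces roughly to world -y at the start.
- lid (a joint): The hatch box's hinged lid, in rad: 0 is fully shut, lying on the walls; grows as it opens upward; starts partly open. The hinge is slightly stiff (about 0.07 N m), so the lid stays at any angle; pressing it down anywhere well away from the hinge shuts it.
- lid_hinge (a point): Middle of the lid's hinge line, on the box at 56 mm along the box's +x from its centre, 55 mm above the tiles. The hinge line runs along the box's y.
- lid_edge (a point): Point on top of the lid near the middle of its opening edge, among three fine moulded finger ribs: 107 mm from the hinge line and 7 mm above the lid's underside, moving with the lid. The lid is a smooth orange frame 170 mm long and 7 mm thick with a flush clear pane; its opening edge is 116 mm from the hinge line, its underside passes through it.
- hatch_front (a point): Middle of the outside of the box's -x side (the side to push on), 30 mm above the tiles.
- hatch_back (a point): Middle of the outside of the box's +x side (the hinge side), 30 mm above the tiles.
- boxing: Fixed white tiled pipe boxing on the radiator side (robot's left): a low block 100 mm (its x) by 340 mm (its y) by 75 mm high. Origin: centre of its underside. Its front is its -x face, 50 mm from the origin, looking roughly to world -y, towards the hatch box. Two copper pipes run from its back to the radiator.
- boxing_face (a point): Middle of the boxing's front face, 30 mm above the tiles; the box's hinge side goes flush against this face, anywhere along it as long as its full 170 mm is backed by the 340 mm face.
- bowl: Chunky white ceramic bowl, 128 mm across, 50 mm high, near the far edge of the sill; leave it. Origin: centre of its underside.
- jar: Glass culture jar with a steel twist lid, 76 mm across, 108 mm high, near the far edge of the sill; leave it. Origin: centre of its underside.
- skull: Bone-white resin skull hide, about 120 mm long, 92 mm wide, 102 mm high, on the robot's right; leave it. Origin: under its middle, face to its -x.
- spatula: Stainless spatula lying flat on the robot's right between the hatch box and the skull, 280 mm long along its x (handle to -x), blade 65 mm wide; leave it. Origin: on its centre line, halfway along, on the tiles.

How it is judged:
By the outcome, as a careful person would: the job done as asked, in the order asked, and still so for the second after the job is handed in, with the robot touching nothing.
It also fails if it takes over 53 s, if anything falls off the work surface, if the arm or the gripper's body presses on something with over 40 N, if the wrist force passes 120 N, or if a joint passes its speed limit or range.

## Working session

There is one attempt and no reset: what is moved stays moved. The work goes in short steps, Python scripts to look and compute and a tool call to move; the robot and the scene stay as the last step left them, time stands still between calls to the robot, and variables do not carry over. Pictures are saved under pics/ and viewed, at most 10 in all, crops included, and the job is handed in when it is done.

Besides the shell and the picture viewer there is one more tool, called after "Emit:" by a JSON object that holds its "op" and its "data". servo_tool: Moves the arm, as the interface text tells. Its arguments: {"type":"object","properties":{"steps":{"type":"array"},"squeeze":{"type":"number"}},"required":["steps"]}

```bash
mkdir -p pics
cat > h.py <<'E'
import numpy as np, cv2
from rig import observe, read_camera, hand_in, silhouettes
def pts(p, mask):
    z=p["z_map"]; v,u=np.nonzero(mask&(z>0)); d=z[v,u]; K=p["K"]
    c=np.stack([(u-K[0,2])/K[0,0]*d,(v-K[1,2])/K[1,1]*d,d],1)
    return (c-p["t"])@p["R"]
E
python3 - <<'E'
from h import *
s=observe(); print(s["t"],s["tcp_pos"],s["orientation"],s["ft_force"],s["finger_gap"])
ims=[]
for n in ("top","side"):
    p=read_camera(n); ims.append(p["img"])
    for th in ("hatch","boxing","lid"):
        for r in silhouettes(p,th)[:1]:
            q=pts(p,r["mask"]); print(n,th,round(r["p"],2),r["pixel"],len(q),np.percentile(q,[2,50,98],axis=0).round(3).tolist())
            np.save(f"{n}_{th}.npy",q)
cv2.imwrite("pics/a.png",cv2.resize(np.vstack(ims),(440,600) if 0 else (400,600)))
cv2.imwrite("pics/top.png",ims[0]);cv2.imwrite("pics/side.png",ims[1])
E
```

```text
0.0 [0.16397821 0.6025331  0.2305484 ] [-1.79911819e+02 -1.15834309e-03  1.64773827e+02] [-0.46433005  0.61084982 -0.34949141] 0.08545862885899493
top hatch 0.74 [247.3, 214.1] 1797 [[0.447, -0.136, 0.022], [0.527, -0.077, 0.087], [0.61, -0.019, 0.141]]
top boxing 0.73 [130.4, 225.2] 4758 [[0.376, 0.238, -0.002], [0.53, 0.311, 0.073], [0.699, 0.721, 0.08]]
top lid 0.88 [239.9, 205.3] 1263 [[0.454, -0.105, 0.062], [0.531, -0.064, 0.104], [0.613, -0.017, 0.141]]
side hatch 0.66 [225.8, 220.8] 2920 [[0.448, -0.151, 0.001], [0.531, -0.094, 0.031], [0.621, -0.021, 0.139]]
side boxing 0.61 [161.4, 143.5] 4203 [[0.377, 0.229, 0.0], [0.523, 0.266, 0.061], [0.707, 0.864, 0.078]]
side lid 0.69 [218.8, 197.3] 181 [[0.451, -0.117, 0.084], [0.509, -0.104, 0.138], [0.61, -0.042, 0.142]]
```

View pics/top.png

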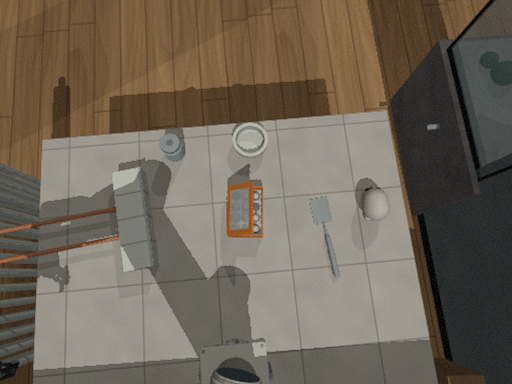

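View pics/side.png

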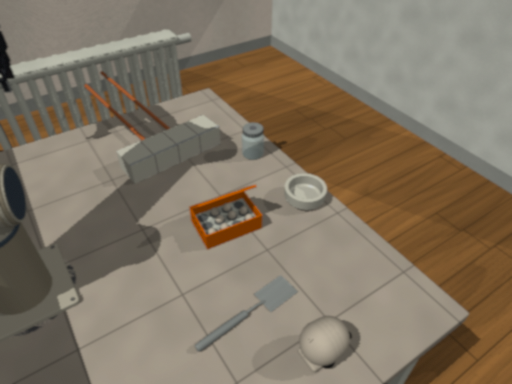

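Run:
```python
import numpy as np, cv2
for n in ("top","side"):
    q=np.load(f"{n}_boxing.npy"); t=q[(q[:,2]>.065)&(q[:,2]<.085)&(q[:,1]<.4)]
    r=cv2.minAreaRect(t[:,:2].astype(np.float32)*1000); print(n,"boxing top",r,cv2.boxPoints(r).round().tolist(),np.median(t[:,2]))
    q=np.load(f"{n}_hatch.npy"); 
    for lo,hi in ((.005,.05),(.05,.15)):
        t=q[(q[:,2]>lo)&(q[:,2]<hi)]
        r=cv2.minAreaRect(t[:,:2].astype(np.float32)*1000); print(n,"hatch",lo,len(t),r,cv2.boxPoints(r).round().tolist())
# front faces: fit line on side
q=np.load("side_boxing.npy"); t=q[(q[:,2]>.01)&(q[:,2]<.06)&(q[:,1]<.35)]
for nm,t in (("boxface",t),("hatchfront",(lambda q:q[(q[:,2]>.008)&(q[:,2]<.045)])(np.load("side_hatch.npy")))):
    print(nm,len(t)); 
    vx,vy,x,y=cv2.fitLine(t[:,:2].astype(np.float32),cv2.DIST_HUBER,0,1e-3,1e-3).ravel(); print(vx,vy,x,y,np.degrees(np.arctan2(vy,vx)), t[:,0].min(),t[:,0].max(), np.std((t[:,0]-x)*vy-(t[:,1]-y)*vx))
```

```text
top boxing top ((540.5695190429688, 300.7969970703125), (340.92376708984375, 102.45982360839844), 6.1927571296691895) [[366.0, 333.0], [377.0, 231.0], [716.0, 268.0], [705.0, 370.0]] 0.07512971132075745
top hatch 0.005 436 ((530.0169067382812, -79.01499938964844), (111.66670989990234, 167.8247528076172), 84.14733123779297) [[441.0, -126.0], [608.0, -143.0], [619.0, -32.0], [452.0, -15.0]]
top hatch 0.05 1361 ((530.6434326171875, -77.72811126708984), (120.6989974975586, 169.46636962890625), 84.63483428955078) [[441.0, -130.0], [609.0, -146.0], [621.0, -26.0], [452.0, -10.0]]
side boxing top ((545.4705810546875, 293.02227783203125), (341.79425048828125, 109.19332122802734), 6.165284633636475) [[370.0, 329.0], [381.0, 220.0], [721.0, 257.0], [710.0, 366.0]] 0.07473677987293212
side hatch 0.005 2285 ((535.9728393554688, -84.31784057617188), (125.9849624633789, 170.87057495117188), 84.35758972167969) [[445.0, -139.0], [615.0, -155.0], [627.0, -30.0], [457.0, -13.0]]
side hatch 0.05 498 ((536.3322143554688, -84.96370697021484), (124.14674377441406, 172.07505798339844), 84.2768783569336) [[445.0, -138.0], [616.0, -155.0], [628.0, -32.0], [457.0, -15.0]]
boxface 1219
0.9947694 0.102146395 0.6125772 0.25225145 5.862782 0.3709988845584202 0.717950505927418 0.016729287460167906
hatchfront 2057
0.891557 0.4529086 0.5557512 -0.07381821 26.930449 0.4458845645133646 0.6241394177509939 0.043860704425000493
```

The top view shows the box at about (247,212) with its lid partly open, the egg side towards the robot's right. The boxing is at about (135,220), and the jar and bowl are beyond the box. The side view agrees: the lid stands open about 45°.

- **Box:** centre about (0.533, -0.081), yaw about 84.6°.
- **Boxing:** front middle about (0.548, 0.248), normal yaw about 96.2°.

I'll go over the lid first, with the fingers open along the box's y.

Emit:
{"op": "servo_tool", "data": {"steps": [[[-0.04,-0.04,0,0,0,0.05,0],[-0.11,-0.12,0,0,0,0.15,0],[-0.2,-0.21,0,0,0,0.26,0],[-0.29,-0.31,0,0,0,0.38,0],[-0.38,-0.4,0,0,0,0.5,0],[-0.46,-0.49,0,0,0,0.61,0],[-0.54,-0.58,0,0,0,0.71,0],[-0.62,-0.66,0,0,0,0.81,0],[-0.68,-0.73,0,0,0,0.89,0],[-0.72,-0.77,0,0,0,0.93,0]]]}}

```text
t: 1.65
tcp_pos: [0.2876, 0.3685, 0.2314]
orientation: [-180.0, 0.0, 138.0]
ft_force: [0.9, 0.3, -0.1]
finger_gap: 0.0852
gripper_force: 0.0
```

```bash
cat >> h.py <<'E'
from scipy.spatial.transform import Rotation as Ro
def go(xyz,yaw,s=None):
    s=s or observe(); R=Ro.from_euler("xyz",s["orientation"],degrees=True); T=Ro.from_euler("xyz",[180,0,yaw],degrees=True)
    print("t",round(s["t"],2),"tcp",np.round(s["tcp_pos"],4),np.round(s["orientation"],1),"F",np.round(s["ft_force"],1))
    print("shift",(R.inv().apply(np.array(xyz)-s["tcp_pos"])/.25).round(3),"turn",((R.inv()*T).as_rotvec()/.5).round(3))
E
python3 -c "
from h import *
go([.532,-.09,.2],84.6)"
```

```text
t 1.65 tcp [0.2876 0.3685 0.2314] [-180.    0.  138.] F [ 0.9  0.3 -0.1]
shift [-1.954 -0.708  0.126] turn [-0.     0.     1.864]
```

Emit:
{"op": "servo_tool", "data": {"steps": [[[-0.06,-0.02,0,0,0,0.06,0],[-0.16,-0.06,0,0,0,0.16,0],[-0.27,-0.1,0,0,0,0.28,0],[-0.39,-0.14,0,0,0,0.4,0],[-0.51,-0.18,0,0,0,0.52,0],[-0.63,-0.23,0,0,0,0.64,0],[-0.74,-0.27,0,0,0,0.75,0],[-0.84,-0.3,0,0,0,0.85,0],[-0.93,-0.33,0,0,0,0.93,0],[-1,-0.36,0,0,0,1,0]]]}}

```text
t: 2.9
tcp_pos: [0.4139, 0.1352, 0.2313]
orientation: [180.0, 0.0, 109.4]
ft_force: [-0.1, 0.3, -0.0]
finger_gap: 0.0856
gripper_force: 0.0
```

```bash
python3 -c "
from h import *
go([.532,-.09,.2],84.6)"
```

```text
t 2.9 tcp [0.4139 0.1352 0.2313] [180.    0.  109.4] F [-0.1  0.3 -0. ]
shift [-1.006  0.147  0.125] turn [ 0.    -0.     0.864]
```

Emit:
{"op": "servo_tool", "data": {"steps": [[[-0.06,0.01,0,0,0,0.06,0],[-0.16,0.02,0,0,0,0.16,0],[-0.27,0.04,0,0,0,0.26,0],[-0.39,0.06,0,0,0,0.36,0],[-0.51,0.08,0,0,0,0.46,0],[-0.63,0.1,0,0,0,0.56,0],[-0.74,0.11,0,0,0,0.66,0],[-0.84,0.13,0.02,0,0,0.75,0],[-0.93,0.14,0.05,0,0,0.82,0],[-1,0.147,0.1,0,0,0.864,0]]]}}

```text
t: 4.15
tcp_pos: [0.532, -0.0883, 0.2059]
orientation: [180.0, 0.0, 84.6]
ft_force: [-0.1, 1.0, 0.1]
finger_gap: 0.0856
gripper_force: 0.0
```

Run:
```python
from h import *
go([.532,-.09,.075],84.6)
p=read_camera("side"); cv2.imwrite("pics/s2.png",cv2.resize(p["img"][130:290,130:330],None,fx=3,fy=3))
```

```text
t 4.15 tcp [ 0.532  -0.0883  0.2059] [180.    0.   84.6] F [-0.1  1.   0.1]
shift [-0.007  0.     0.523] turn [0.001 0.    0.002]
```

View pics/s2.png

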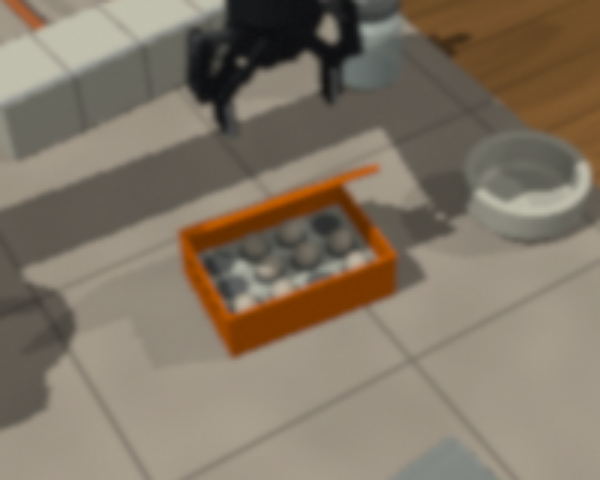

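The crop shows the open fingers hanging above the lid, fingertips at about (225,125) and (335,95). The lid is edge-on, its edge at about (370,170). Next I'll press down.

Emit:
{"op": "servo_tool", "data": {"steps": [[[0,0,0.03,0,0,0,0],[0,0,0.08,0,0,0,0],[0,0,0.13,0,0,0,0],[0,0,0.18,0,0,0,0],[0,0,0.23,0,0,0,0],[0,0,0.28,0,0,0,0],[0,0,0.33,0,0,0,0],[0,0,0.38,0,0,0,0],[0,0,0.42,0,0,0,0],[0,0,0.44,0,0,0,0]]]}}

```text
t: 5.45
tcp_pos: [0.5312, -0.0873, 0.0956]
orientation: [-180.0, -0.0, 84.7]
ft_force: [0.1, -1.0, 1.3]
finger_gap: 0.0853
gripper_force: 0.3
```

Emit:
{"op": "servo_tool", "data": {"steps": [[[0,0,0.015,0,0,0,0],[0,0,0.03,0,0,0,0],[0,0,0.045,0,0,0,0],[0,0,0.06,0,0,0,0],[0,0,0.075,0,0,0,0],[0,0,0.09,0,0,0,0],[0,0,0.105,0,0,0,0],[0,0,0.12,0,0,0,0],[0,0,0.13,0,0,0,0],[0,0,0.136,0,0,0,0]]]}}

```text
t: 6.7
tcp_pos: [0.5313, -0.0873, 0.0621]
orientation: [-180.0, -0.0, 84.7]
ft_force: [-0.6, -0.6, -0.2]
finger_gap: 0.0853
gripper_force: 0.3
```

Emit:
{"op": "servo_tool", "data": {"steps": [[[0,0,0.008,0,0,0,0],[0,0,0.016,0,0,0,0],[0,0,0.024,0,0,0,0],[0,0,0.032,0,0,0,0],[0,0,0.037,0,0,0,0],[0,0,0.042,0,0,0,0],[0,0,0.046,0,0,0,0],[0,0,0.049,0,0,0,0],[0,0,0.05,0,0,0,0],[0,0,0.05,0,0,0,0]]]}}

```text
t: 7.95
tcp_pos: [0.5313, -0.0873, 0.0498]
orientation: [-180.0, -0.0, 84.7]
ft_force: [0.3, -0.7, 0.7]
finger_gap: 0.0853
gripper_force: 0.0
```

Emit:
{"op": "servo_tool", "data": {"steps": [[[0,0,0.003,0,0,0,0],[0,0,0.006,0,0,0,0],[0,0,0.009,0,0,0,0],[0,0,0.011,0,0,0,0],[0,0,0.013,0,0,0,0],[0,0,0.015,0,0,0,0],[0,0,0.016,0,0,0,0],[0,0,0.016,0,0,0,0],[0,0,0.016,0,0,0,0],[0,0,0.016,0,0,0,0]]]}}

```text
t: 9.2
tcp_pos: [0.5315, -0.0873, 0.0484]
orientation: [180.0, 0.0, 84.7]
ft_force: [-8.7, 1.5, 32.0]
finger_gap: 0.0853
gripper_force: 15.9
```

Run:
```python
from h import *
go([.532,-.19,.1],84.6)
p=read_camera("side"); cv2.imwrite("pics/s3.png",cv2.resize(p["img"][130:290,130:330],None,fx=3,fy=3))
```

```text
t 9.2 tcp [ 0.5315 -0.0873  0.0484] [180.    0.   84.7] F [-8.7  1.5 32. ]
shift [-0.409  0.04  -0.206] turn [0.001 0.    0.005]
```

View pics/s3.png

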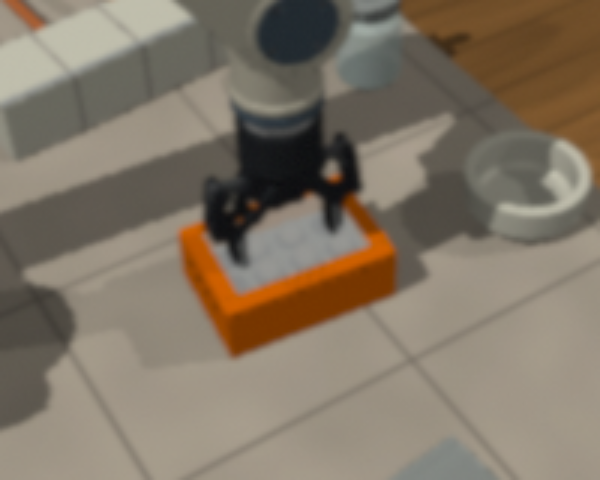

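The lid lies flat on the walls, with the fingers at about (240,255) and (335,215). It stopped at 32 N with the tip height matching 62 mm. I'll lift off and go behind the front side.

Emit:
{"op": "servo_tool", "data": {"steps": [[[0,0,-0.01,0,0,0,0],[0,0,-0.03,0,0,0,0],[0,0,-0.08,0,0,0,0],[0,0,-0.13,0,0,0,0],[-0.05,0,-0.16,0,0,0,0],[-0.13,0,-0.16,0,0,0,0],[-0.21,0,-0.16,0,0,0,0],[-0.29,0,-0.16,0,0,0,0],[-0.36,0,-0.16,0,0,0,0],[-0.4,0,-0.15,0,0,0,0]]]}}

```text
t: 10.5
tcp_pos: [0.522, -0.1884, 0.0832]
orientation: [180.0, 0.0, 84.7]
ft_force: [-0.1, 0.6, 0.6]
finger_gap: 0.0854
gripper_force: 0.0
```

Run:
```python
from h import *
ims=[]
for n in ("top","side"):
    p=read_camera(n); ims.append(p["img"])
    r=silhouettes(p,"hatch")[0]; q=pts(p,r["mask"]); t=q[(q[:,2]>.03)&(q[:,2]<.075)]
    b=cv2.minAreaRect(t[:,:2].astype(np.float32)*1000); print(n,len(t),b,np.percentile(q[:,2],[50,95,99]).round(4))
    l=silhouettes(p,"lid")
    if l: w=pts(p,l[0]["mask"]); print("lid z",np.percentile(w[:,2],[10,50,90,98]).round(4))
go([.5236,-.1806,.006],84.6)
cv2.imwrite("pics/s4.png",cv2.resize(p["img"][130:290,130:330],None,fx=3,fy=3))
```

```text
top 1290 ((532.2896118164062, -74.42806243896484), (110.53294372558594, 172.33651733398438), 83.45819091796875) [0.0621 0.0662 0.0678]
lid z [0.0587 0.0621 0.0657 0.2166]
side 1237 ((534.119873046875, -85.09133911132812), (123.77205657958984, 168.53070068359375), 83.89330291748047) [0.057  0.0641 0.0665]
lid z [0.0597 0.0619 0.0643 0.15  ]
t 10.8 tcp [ 0.5221 -0.1864  0.0832] [-180.    -0.    84.8] F [ 0.3  0.4 -0.2]
shift [0.023 0.004 0.309] turn [-0.001 -0.     0.006]
```

View pics/s4.png

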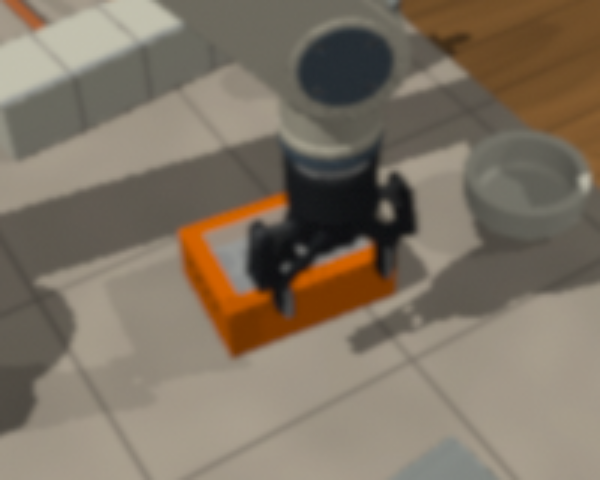

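Emit:
{"op": "servo_tool", "data": {"steps": [[[0,0,0.04,0,0,0,0],[0,0,0.1,0,0,0,0],[0,0,0.16,0,0,0,0],[0,0,0.22,0,0,0,0],[0,0,0.27,0,0,0,0],[0,0,0.3,0,0,0,0],[0.01,0,0.308,0,0,0,0],[0.03,0,0.308,0,0,0,0],[0.06,0,0.308,0,0,0,0],[0.08,0,0.308,0,0,0,0]]]}}

```text
t: 12.05
tcp_pos: [0.5243, -0.1664, 0.0067]
orientation: [180.0, 0.0, 84.8]
ft_force: [0.4, -0.9, 0.1]
finger_gap: 0.0849
gripper_force: 0.0
```

Emit:
{"op": "servo_tool", "data": {"steps": [[[0.008,0,0,0,0,0,0],[0.016,0,0,0,0,0,0],[0.024,0,0,0,0,0,0],[0.032,0,0,0,0,0,0],[0.04,0,0,0,0,0,0],[0.048,0,0,0,0,0,0],[0.056,0,0,0,0,0,0],[0.064,0,0,0,0,0,0],[0.072,0,0,0,0,0,0],[0.08,0,0,0,0,0,0]]]}}

```text
t: 13.3
tcp_pos: [0.526, -0.1472, 0.0064]
orientation: [180.0, 0.0, 84.7]
ft_force: [-1.2, -3.8, 0.8]
finger_gap: 0.0856
gripper_force: 0.0
```

Run:
```python
from h import *
go([.526,.118,.006],96.2)
```

```text
t 13.3 tcp [ 0.526  -0.1472  0.0064] [180.    0.   84.7] F [-1.2 -3.8  0.8]
shift [ 1.056e+00 -9.700e-02  1.000e-03] turn [ 0.001  0.001 -0.401]
```

Emit:
{"op": "servo_tool", "data": {"steps": [[[0.01,0,0,0,0,-0.004,0],[0.03,0,0,0,0,-0.012,0],[0.06,-0.001,0,0,0,-0.024,0],[0.09,-0.001,0,0,0,-0.036,0],[0.12,-0.002,0,0,0,-0.048,0],[0.15,-0.003,0,0,0,-0.06,0],[0.18,-0.004,0,0,0,-0.072,0],[0.21,-0.005,0,0,0,-0.084,0],[0.24,-0.006,0,0,0,-0.096,0],[0.26,-0.007,0,0,0,-0.104,0]]]}}

```text
t: 14.55
tcp_pos: [0.5301, -0.0816, 0.0063]
orientation: [-180.0, 0.0, 87.7]
ft_force: [-0.5, -5.6, 2.0]
finger_gap: 0.0857
gripper_force: 0.0
```

Emit:
{"op": "servo_tool", "data": {"steps": [[[0.02,0,0,0,0,-0.008,0],[0.05,0,0,0,0,-0.02,0],[0.08,-0.001,0,0,0,-0.032,0],[0.11,-0.002,0,0,0,-0.044,0],[0.14,-0.003,0,0,0,-0.056,0],[0.17,-0.004,0,0,0,-0.068,0],[0.2,-0.005,0,0,0,-0.08,0],[0.23,-0.006,0,0,0,-0.092,0],[0.25,-0.007,0,0,0,-0.1,0],[0.26,-0.007,0,0,0,-0.104,0]]]}}

```text
t: 15.8
tcp_pos: [0.5309, -0.0168, 0.0063]
orientation: [-180.0, 0.0, 90.7]
ft_force: [0.0, -5.6, 1.5]
finger_gap: 0.0859
gripper_force: 0.0
```

Emit:
{"op": "servo_tool", "data": {"steps": [[[0.02,0,0,0,0,-0.008,0],[0.05,0,0,0,0,-0.02,0],[0.08,-0.001,0,0,0,-0.032,0],[0.11,-0.002,0,0,0,-0.044,0],[0.14,-0.003,0,0,0,-0.056,0],[0.17,-0.004,0,0,0,-0.068,0],[0.2,-0.005,0,0,0,-0.08,0],[0.23,-0.006,0,0,0,-0.092,0],[0.25,-0.007,0,0,0,-0.1,0],[0.26,-0.007,0,0,0,-0.104,0]]]}}

```text
t: 17.05
tcp_pos: [0.5282, 0.0481, 0.0063]
orientation: [-180.0, 0.0, 93.7]
ft_force: [-0.5, -6.0, 1.7]
finger_gap: 0.0856
gripper_force: 0.0
```

Run:
```python
from h import *
ims=[]
for n in ("top","side"):
    p=read_camera(n); ims.append(p["img"])
    for th in ("hatch","boxing"):
        r=silhouettes(p,th)
        if not r: print(n,th,"none"); continue
        q=pts(p,r[0]["mask"]); t=q[(q[:,2]>.05)&(q[:,2]<.085)&(q[:,1]<.4)]
        b=cv2.minAreaRect(t[:,:2].astype(np.float32)*1000); print(n,th,len(t),b,cv2.boxPoints(b).round().tolist())
go([.526,.118,.006],96.2)
a=cv2.resize(ims[0][150:290,90:290],(500,350)); b=cv2.resize(ims[1][90:240,100:300],(300,225))
cv2.imwrite("pics/s5.png",np.hstack([a,np.vstack([b,np.zeros((125,300,3),np.uint8)])]))
```

```text
top hatch none
top boxing 2227 ((585.7955322265625, 305.4877014160156), (249.30413818359375, 103.0109634399414), 5.871321678161621) [[457.0, 344.0], [467.0, 242.0], [715.0, 267.0], [705.0, 369.0]]
side hatch 570 ((520.1964721679688, 101.84081268310547), (154.85560607910156, 151.54476928710938), 3.7418599128723145) [[438.0, 172.0], [448.0, 21.0], [602.0, 31.0], [593.0, 183.0]]
side boxing 1591 ((547.1019287109375, 261.5816650390625), (338.95977783203125, 171.8251190185547), 5.4569010734558105) [[370.0, 331.0], [387.0, 160.0], [724.0, 192.0], [708.0, 363.0]]
t 17.35 tcp [0.5283 0.0481 0.0063] [-180.    -0.    93.7] F [-0.7  1.1  1.1]
shift [0.28  0.009 0.001] turn [-0.    -0.001 -0.088]
```

View pics/s5.png

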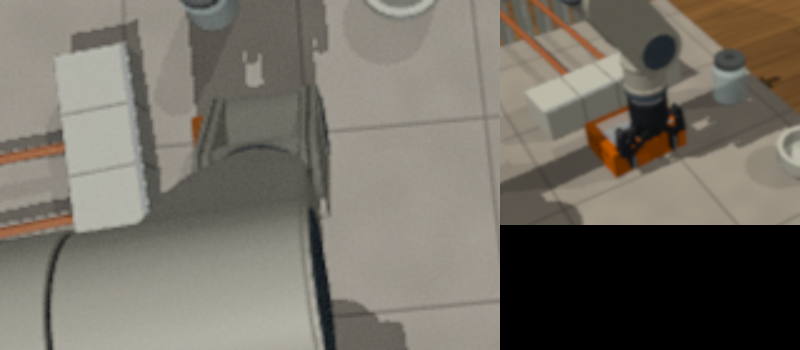

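The top crop shows the arm over the box; the box's leading corner is at about (197,128), with the boxing face at about (140,190). The side crop shows the box square to the fingers, about 60–70 mm short of the boxing. The jar is clear. I'll continue, then creep in on force.

Emit:
{"op": "servo_tool", "data": {"steps": [[[0.01,0,0,0,0,-0.005,0],[0.03,0,0,0,0,-0.013,0],[0.055,0,0,0,0,-0.024,0],[0.08,-0.001,0,0,0,-0.035,0],[0.105,-0.001,0,0,0,-0.046,0],[0.13,-0.002,0,0,0,-0.057,0],[0.155,-0.002,0,0,0,-0.068,0],[0.175,-0.003,0,0,0,-0.077,0],[0.19,-0.003,0,0,0,-0.083,0],[0.2,-0.004,0,0,0,-0.085,0]]]}}

```text
t: 18.6
tcp_pos: [0.5241, 0.0979, 0.0063]
orientation: [-180.0, 0.0, 96.1]
ft_force: [1.3, -5.1, -0.8]
finger_gap: 0.0852
gripper_force: 0.0
```

Emit:
{"op": "servo_tool", "data": {"steps": [[[0.004,0,0,0,0,0,0],[0.009,0,0,0,0,0,0],[0.014,0,0,0,0,0,0],[0.019,0,0,0,0,0,0],[0.024,0,0,0,0,0,0],[0.029,0,0,0,0,0,0],[0.034,0,0,0,0,0,0],[0.039,0,0,0,0,0,0],[0.044,0,0,0,0,0,0],[0.048,0,0,0,0,0,0]]]}}

```text
t: 19.85
tcp_pos: [0.5229, 0.1097, 0.0063]
orientation: [-180.0, 0.0, 96.1]
ft_force: [0.5, -3.9, -0.3]
finger_gap: 0.085
gripper_force: 0.0
```

Run:
```python
from h import *
p=read_camera("side"); s=observe()
go([.526,.118,.006],96.2)
cv2.imwrite("pics/s6.png",cv2.resize(p["img"][80:200,100:260],None,fx=4,fy=4,interpolation=cv2.INTER_CUBIC))
```

```text
t 19.9 tcp [0.5229 0.1098 0.0063] [-180.    -0.    96.1] F [-0.3 -2.8  0.4]
shift [0.031 0.016 0.001] turn [-0.    -0.    -0.003]
```

View pics/s6.png

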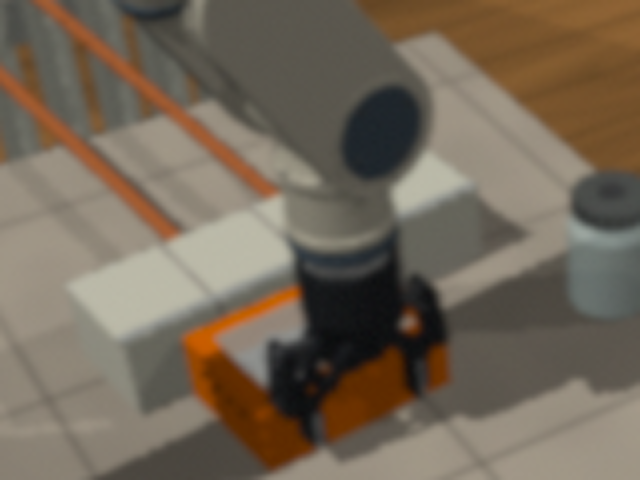

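The box is square to the boxing and a few mm short: its hinge edge is at about (190,340)-(300,290), and the boxing face runs on past both its ends. I'll creep in.

Emit:
{"op": "servo_tool", "data": {"steps": [[[0.003,0,0,0,0,0,0],[0.006,0,0,0,0,0,0],[0.009,0,0,0,0,0,0],[0.012,0,0,0,0,0,0],[0.015,0,0,0,0,0,0],[0.018,0,0,0,0,0,0],[0.021,0,0,0,0,0,0],[0.024,0,0,0,0,0,0],[0.027,0,0,0,0,0,0],[0.03,0,0,0,0,0,0]]]}}

```text
t: 21.15
tcp_pos: [0.5227, 0.1134, 0.0064]
orientation: [-180.0, 0.2, 96.2]
ft_force: [5.9, -36.7, 1.3]
finger_gap: 0.0851
gripper_force: 0.0
```

```bash
python3 -c "
from h import *
s=observe(); print(s['ft_force'].round(1),s['ft_torque'].round(2),s['tcp_pos'].round(4),s['orientation'].round(2))"
```

```text
[  5.9 -36.7   1.3] [-4.37 -0.75  0.13] [0.5227 0.1134 0.0064] [-179.99    0.21   96.17]
```

Emit:
{"op": "servo_tool", "data": {"steps": [[[-0.006,0,0,0,0,0,0],[-0.012,0,0,0,0,0,0],[-0.018,0,0,0,0,0,0],[-0.03,0,0,0,0,0,0],[-0.06,0,0,0,0,0,0],[-0.12,0,0,0,0,0,0],[-0.2,0,0,0,0,0,0],[-0.32,0,-0.05,0,0,0,0],[-0.48,0,-0.15,0,0,0,0],[-0.64,0,-0.3,0,0,0,0]]]}}

```text
t: 22.4
tcp_pos: [0.5382, -0.0439, 0.0813]
orientation: [-179.9, -0.0, 96.1]
ft_force: [1.3, 0.7, 0.4]
finger_gap: 0.0855
gripper_force: 0.0
```

Emit:
{"op": "servo_tool", "data": {"steps": [[[-0.1,0.1,-0.1,0,0,0,0],[-0.3,0.15,-0.2,0,0,0,0],[-0.5,0.2,-0.3,0,0,0,0],[-0.7,0.2,-0.4,0,0,0,0],[-0.85,0.2,-0.45,0,0,0,0],[-0.95,0.2,-0.5,0,0,0,0],[-1,0.2,-0.5,0,0,0,0],[-1,0.2,-0.5,0,0,0,0],[-1,0.2,-0.5,0,0,0,0],[-1,0.2,-0.5,0,0,0,0]]]}}

```text
t: 23.65
tcp_pos: [0.6152, -0.2842, 0.2058]
orientation: [-179.9, -0.0, 96.2]
ft_force: [0.4, 0.8, 0.2]
finger_gap: 0.0856
gripper_force: 0.0
```

Run:
```python
from h import *
ims=[]
for n in ("top","side"):
    p=read_camera(n); ims.append(p["img"])
    for th in ("hatch","boxing"):
        r=silhouettes(p,th)
        if not r: print(n,th,"none"); continue
        q=pts(p,r[0]["mask"]); t=q[(q[:,2]>(.05 if th=="hatch" else .069))&(q[:,2]<.085)&(q[:,1]<.4)]
        b=cv2.minAreaRect(t[:,:2].astype(np.float32)*1000); print(n,th,len(t),b,cv2.boxPoints(b).round().tolist(),np.percentile(t[:,2],[50,95]).round(4))
go([.526,.118,.006],96.2)
a=cv2.resize(ims[0][150:290,90:230],(400,400),interpolation=cv2.INTER_CUBIC); b=cv2.resize(ims[1][90:220,100:230],(400,400),interpolation=cv2.INTER_CUBIC)
cv2.imwrite("pics/s7.png",np.hstack([a,b]))
```

```text
top hatch 1802 ((513.986083984375, 186.6975860595703), (170.02650451660156, 121.39842987060547), 6.1856818199157715) [[423.0, 238.0], [436.0, 117.0], [605.0, 136.0], [592.0, 256.0]] [0.0623 0.0663]
top boxing 2996 ((539.7486572265625, 299.12615966796875), (339.347900390625, 104.89126586914062), 5.912101745605469) [[366.0, 334.0], [376.0, 229.0], [714.0, 264.0], [703.0, 369.0]] [0.0753 0.0794]
side hatch 1435 ((519.2334594726562, 180.16085815429688), (172.85313415527344, 125.57070922851562), 6.3744797706604) [[426.0, 233.0], [440.0, 108.0], [612.0, 127.0], [598.0, 252.0]] [0.0618 0.0647]
side boxing 1889 ((544.9335327148438, 293.58074951171875), (340.3233947753906, 106.10990142822266), 5.724452018737793) [[370.0, 329.0], [381.0, 224.0], [720.0, 258.0], [709.0, 363.0]] [0.0749 0.0781]
t 23.95 tcp [ 0.6155 -0.285   0.2063] [-180.    -0.    96.1] F [-0.6  0.3 -0.5]
shift [ 1.641 -0.184  0.801] turn [-0.    -0.    -0.003]
```

View pics/s7.png

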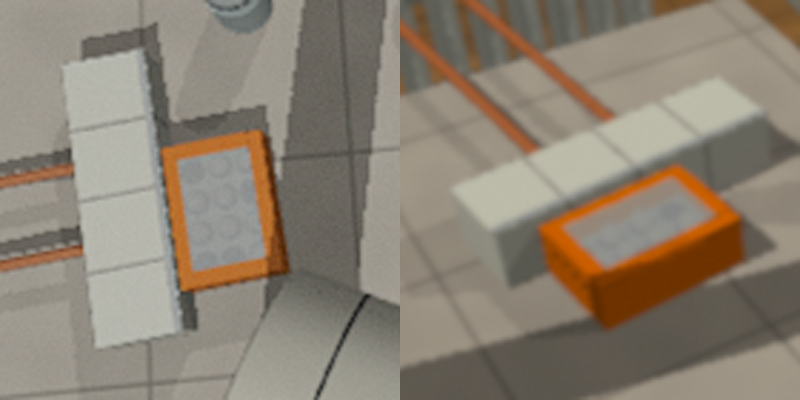

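Both views show the box flush on the boxing face. In the top crop the hinge side runs (163,148)-(182,290) along the face, which extends past both ends, and the lid is flat at 62 mm. The robot is clear and the angles agree to about 0.3°.

```bash
python3 -c "
from h import *
print(hand_in())"
```

```text
the job is handed in; nothing more can be done
None
```

I handed the job in at about 24 s: the lid is pressed shut, and the hatch box's hinge side sits flush and fully backed against the boxing, moved only by pushing with the fingers.

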